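# Put the carton and the tin back in their labelled pantry lanes

### The job

Slide the long carton and the round tin along the bench, each into the rack lane whose label shows its shape, until it is wholly inside and does not stick out of the lane's mouth. Don't lift them off the bench or tip them: the carton stays lying flat and ends lengthwise in its lane, the tin stays standing. Leave the other things where they are.

Things in the scene. Friction and masses are not known exactly. Their poses are not given: they have to be found in the camera images.
- rack: fixed white wooden rack, 254 wide: three lanes side by side along its x axis (82 apart), each 74 wide, 176 long, floored by the bench, between dividers 8 thick, 40 high. Open above and at the mouths (y = -88); closed at y = +88 by a solid ledge 40 high, 76 deep, that carries the labels. Origin on the bench at the centre of the middle lane; y runs along the lanes, mouth to closed end.
- label_oblong: 66 x 66 pale label lying on the ledge behind one lane (which lane varies), with a dark raised sign: a long narrow bar 19 x 56, for the carton. Origin NOT at the label but on the bench at the centre of the lane it marks, 126 short of the label; y along the lane, mouth (-88) to closed end (+88), x across (walls at +-37), z up.
- label_round: 66 x 66 pale label lying on the ledge behind one lane (which lane varies), with a dark raised sign: a disc 48 across, for the round tin. Origin NOT at the label but on the bench at the centre of the lane it marks, 126 short of the label; y along the lane, mouth (-88) to closed end (+88), x across (walls at +-37), z up.
- label_square: 66 x 66 pale label lying on the ledge behind one lane (which lane varies), with a dark raised sign: a square 42 x 42, for the canister already stored there. Origin NOT at the label but on the bench at the centre of the lane it marks, 126 short of the label; y along the lane, mouth (-88) to closed end (+88), x across (walls at +-37), z up.
- carton: a long brown cardboard carton lying flat on the bench, 56 (its x axis) x 160 (its y axis) x 46 high, about 0.3 kg; origin at the centre of its underside. Both ends are alike.
- tin: a round steel food tin with a paper band, standing upright on the bench, 62 across, 52 high, about 0.3 kg; origin at the centre of its underside.
- caddy: bystander, leave alone: a square metal canister 56 x 56 x 78 high standing in the square-labelled lane; origin at the centre of its underside.
- jar: bystander, leave alone: a small amber jar, 54 across, 55 high, beyond the rack; origin at the centre of its underside.
- pot: bystander, leave alone: a small clear jar, 52 across, 50 high, near the robot; origin at the centre of its underside.
- bottle: bystander, leave alone: a green glass bottle, 70 across, 200 high, at the back; origin at the centre of its underside.
- mug: bystander, leave alone: a white mug, 80 across, 90 high, near the robot on the left; origin at the centre of its underside.
- spoon: bystander, leave alone: a wooden spoon, 200 long, lying at the right side; origin at the centre of its underside (middle of its length).

How it is judged:
By the outcome, as a careful person would: the job done as asked, in the order asked, and still so for the second after the job is handed in, with the robot touching nothing.
It also fails if it takes over 72 s, if anything falls off the work surface, if the arm or the gripper's body presses on something with over 40 N, if the wrist force passes 120 N, or if a joint passes its speed limit or range.

### The arm

A 6-joint arm with a two-finger parallel gripper is mounted at the origin on the work surface. World frame = base frame: x ahead of the robot, y to its left, z up, the work surface at z = 0. Lengths are in m, angles in rad, forces in N, time in s.
With the tool pointing down it reaches from about 0.275 to 1 m from the base axis. Payload 8.4 kg.
Tool frame: the origin (TCP) lies midway between the tips of the shut fingers; the grasp point (between the pads) lies 19 mm behind it; z points along the fingers, y is the line along which they close (so a half turn about z gives the same grasp; the last joint's range is limited). The gripper opens to 85 mm and grips with 20 to 120 N. Pads are 22 mm wide; open, the fingers measure 114 mm over their backs; the gripper's body (76 mm by 85 mm) begins 54 mm behind the grasp point. The pads swing forward as they close: fully open they stand 13 mm farther back than shut.
Start: joints at [1.115, 0.353, 1.633, -0, 1.155, -0.002], TCP at [0.274, 0.562, 0.231] pointing down, gripper open.
Joint ranges: [-2.63, 2.63], [-0.92, 2.1], [0.06, 2.66], [-1.3, 4.44], [0, 2.69], [-3.02, 3.02]. Speed limits (rad/s): [2.22, 2.22, 2.79, 3.14, 3.14, 3.14].

### API

Orientations are given as a unit quaternion [x, y, z, w].
In Python, from bench import * gives the robot as it stands.
- The arm moves only by the tool servo_tool, never from a script. Its argument "motion" is a list of rows, each an object of numbers: "tx", "ty", "tz": the shift along the tool's x, y, z in m; "wx", "wy", "wz": the turn, a rotation vector about the tool's x, y, z in units of 6 degrees (1.0 is 6 degrees). In form: [{"tx": .., "ty": .., "tz": .., "wx": .., "wy": .., "wz": ..}, ...]. A call has 1 to 12 rows; each row shifts and turns the commanded pose from where the row before left it, along the tool's axes as they then stand; what a row does not reach is not made up. A row lasts 1/12 s, in which the tool goes at most 41.7 mm and 7.16 degrees, less where a joint would pass 70% of its speed; a pose out of reach is approached as far as the arm can. A call with a gripper value outside its range is refused whole. "claw" is the closure, from -1 (fully open) to 1 (shut), set as the call begins (left out, the last holds). The fingers move at their own pace and stop on an object; "newtons" is the grip in N (left out, the last holds). Time passes only in rows, so rows that do not move let the fingers close. It gives the time, the measured TCP pose, the force, the opening and the grip force at its end, in the units of the state.
- get_obs(): the state, without advancing time (a new reading comes with each control period).
- grab_frame(name): name is "side" or "top" or "wrist"; returns a dict with "color" (420x560x3 uint8, blue, green, red), "range_z" (420x560 float32, m along the optical axis (not along the pixel's ray), 0 where there is no reading), "fx", "fy", "cx", "cy" (pixels), "dist_coeffs" ([k1, k2, p1, p2, k3] as OpenCV has them; the pictures are not rectified), "R" (3x3) and "t" (3): a world point X has camera coordinates R X + t. Camera axes: x right, y down, z forward; pixel columns grow to the right and rows downward; lengths in m; the calibration is good to about 2 mm. A picture is of the moment at which its call begins.
- hand_in(): hands the job in; it is judged then, once.
The state is a dict: "time": time; "qpos": joint angles; "dq": joint speeds; "effort": joint torques, N m; "tool_pos": TCP position; "tcp_rot": TCP orientation; "contact_force": force on the tool from outside, world axes, zero at the start; "ft_torque": the same for the moment, N m; "gripper_width": finger opening in m; "grasp_force": force on a finger pad.
Only numpy, scipy, OpenCV 4.12 (cv2) and the standard library are available. Lean on these libraries where they do the work, as an engineer would, in place of code of your own. Each camera call takes 0.05 s, during which the arm holds its last target. There are 200 camera calls.

## Working session

There is one attempt and no reset: what is moved stays moved. The work goes in short steps, Python scripts to look and compute and a tool call to move; the robot and the scene stay as the last step left them, time stands still between calls to the robot, and variables do not carry over. Pictures are saved under pics/ and viewed, at most 10 in all, crops included, and the job is handed in when it is done.

Besides the shell and the picture viewer there is one more tool, called by a JSON object that holds its "api" and its "payload", one argument or row to a line. servo_tool: Moves the arm, as the interface text tells. Its arguments: {"type":"object","properties":{"motion":{"type":"array"},"claw":{"type":"number"},"newtons":{"type":"number"}},"required":["motion"]}

```bash
mkdir -p pics
python3 - <<'E'
from bench import *
import cv2,numpy as np
print(get_obs())
for n in("top","side"):
    f=grab_frame(n); cv2.imwrite(f"pics/{n}0.png",f["color"]); print(n,f["fx"],f["cx"],f["cy"],f["dist_coeffs"],f["R"],f["t"]); np.savez(f"{n}0.npz",**f)
E
```

```text
{'time': 0.0, 'qpos': array([ 1.11461342e+00,  3.53639801e-01,  1.63412874e+00, -4.02123711e-06,
        1.15520273e+00, -2.42813693e-03]), 'dq': array([-0.00052928,  0.00225796, -0.00079958,  0.00105316, -0.00171764,
       -0.00031368]), 'effort': array([ 1.76397873e-03, -6.05248332e+01, -3.42054641e+01,  2.08237020e-04,
        9.66766354e-03,  5.07948755e-05]), 'tool_pos': array([0.27377305, 0.5613215 , 0.23056921]), 'tcp_rot': array([ 2.24935184e-01,  9.74373485e-01, -6.71681354e-04, -1.54889431e-04]), 'contact_force': array([-0.67025477,  0.21266458,  0.15464416]), 'ft_torque': array([-0.03035734, -0.05525407,  0.02023294]), 'grasp_force': 0.0, 'gripper_width': 0.08565426460722525}
top 464.8013042572762 285.7392312460684 210.7731200821846 [0.05189247 0.         0.         0.         0.        ] [[-0.00347939 -0.99975844 -0.02170162]
 [-0.98709156  0.00690857 -0.16000791]
 [ 0.16011918  0.02086476 -0.98687715]] [-0.10449052  0.5438018   1.46196659]
side 445.4530329711589 272.6047727009218 205.6459419624016 [0.0117589 0.        0.        0.        0.       ] [[ 0.903201   -0.42915614  0.00727729]
 [-0.2126298  -0.46209967 -0.8609602 ]
 [ 0.37284919  0.77607274 -0.50862027]] [-0.57060197  0.10207379  1.19479717]
```

View pics/top0.png

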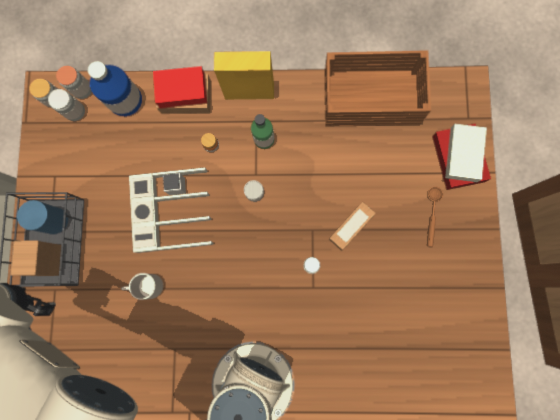

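View pics/side0.png

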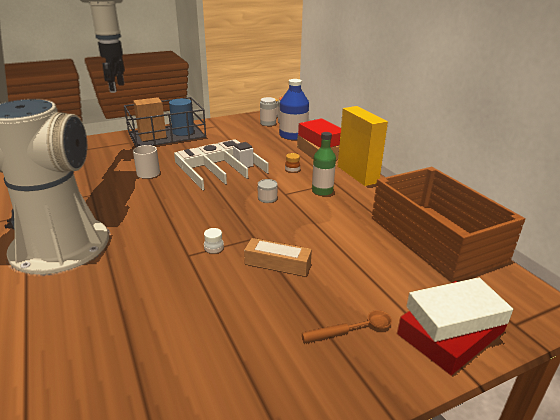

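The top view shows the rack at left (130–210, 170–250) with its mouths facing right. The labels are square (141,187), disc (142,212) and bar (143,238). The tin is at (254,190), the carton at (353,226), the pot at (312,265) and the mug at (143,286). The side view agrees: carton (278,257), tin (267,191), rack about (220,160).

```bash
cat > h.py <<'E'
import cv2,numpy as np
def rays(f,px):
    K=np.array([[f["fx"],0,f["cx"]],[0,f["fy"],f["cy"]],[0,0,1]])
    n=cv2.undistortPoints(np.float64(px).reshape(-1,1,2),K,np.float64(f["dist_coeffs"])).reshape(-1,2)
    return -f["R"].T@f["t"], np.c_[n,np.ones(len(n))]
def plane(f,px,z):
    c,n=rays(f,px); d=n@f["R"]
    return c+d*((z-c[2])/d[:,2])[:,None]
def cloud(f):
    h,w=f["range_z"].shape; u,v=np.meshgrid(np.arange(w),np.arange(h))
    c,n=rays(f,np.c_[u.ravel(),v.ravel()])
    P=(c+(n*f["range_z"].reshape(-1,1))@f["R"]).reshape(h,w,3); P[f["range_z"]==0]=np.nan
    return P
E
python3 - <<'E'
from h import *
np.set_printoptions(precision=4,suppress=True)
T=dict(np.load("top0.npz")); S=dict(np.load("side0.npz"))
for nm,f,B in(("top",T,dict(tin=(254,190,16),carton=(353,226,32),pot=(312,265,14),mug=(143,286,18),bottle=(262,131,22),caddy=(173,183,12))),("side",S,dict(tin=(267,191,16),carton=(278,257,40)))):
    P=cloud(f)
    for k,(u,v,r) in B.items():
        sub=np.zeros(P.shape[:2],bool); sub[v-r:v+r,u-r:u+r]=1
        z=P[...,2]; m=sub&(z>.02)
        top=np.nanpercentile(z[m],90); m2=sub&(z>top-.008)
        Q=P[m2]; (c,s,a)=cv2.minAreaRect(np.float32(Q[:,:2]*1000)); 
        cen,rad=cv2.minEnclosingCircle(np.float32(Q[:,:2]*1000))
        print(nm,k,"top z",top.round(4),m2.sum(),"rect",np.round(c,1),np.round(s,1),round(a,1),"circ",np.round(cen,1),round(rad,1))
P=cloud(T); sub=np.zeros(P.shape[:2],bool); sub[160:262,120:225]=1
b=T["color"].astype(int); white=(b.min(2)>110)&(np.ptp(b,2)<70)
z=P[...,2]; m=sub&white&(z>.02)&(z<.055)
print("rack z",np.nanpercentile(z[m],[10,50,90]))
n,l,st,_=cv2.connectedComponentsWithStats(m.astype(np.uint8)); print(st)
cv2.imwrite("pics/m.png",cv2.resize(np.hstack([T["color"][155:265,115:230],np.repeat((m[155:265,115:230]*255).astype(np.uint8)[...,None],3,2)]),None,fx=3.4,fy=3.4,interpolation=0))
px=np.argwhere(m)[:,::-1]; q=plane(T,px,.04)[:,:2]*1000
print("rack rect",cv2.minAreaRect(np.float32(q)), cv2.boxPoints(cv2.minAreaRect(np.float32(q))))
for n,(u,v) in dict(sq=(141,187),disc=(142,212),bar=(143,238)).items():
    s=np.zeros_like(m); s[v-9:v+10,u-9:u+10]=1
    d=s&(b.max(2)<100); pp=np.argwhere(d)[:,::-1]; print(n,d.sum(),plane(T,[pp.mean(0)],.043)*1000)
E
```

```text
top tin top z 0.0546 248 rect [613.4  -1.1] [59.9 59.4] 25.9 circ [613.5  -0.7] 31.4
top carton top z 0.0509 735 rect [ 495.1 -319. ] [ 55.6 159.1] 47.6 circ [ 493.1 -320.9] 82.3
top pot top z 0.0534 149 rect [ 371.5 -188.2] [41.1 44.2] 89.6 circ [ 371.  -187.9] 23.0
top mug top z 0.0906 127 rect [304.4 332.4] [81.9 75.4] 89.3 circ [306.7 332.1] 41.2
top bottle top z 0.1996 92 rect [796.1 -32.3] [30.1 29.3] 48.5 circ [797.7 -32.4] 16.9
top caddy top z 0.0802 231 rect [636.  257.5] [51.2 51.7] 7.2 circ [636.1 258.8] 34.0
side tin top z 0.0507 185 rect [610.6  -3.1] [61.1 61.9] 4.8 circ [610.4  -3.5] 35.4
side carton top z 0.0465 973 rect [ 492.  -321.6] [ 60.2 159.9] 48.0 circ [ 491.7 -322.3] 83.5
rack z [0.0349 0.0409 0.046 ]
[[     0      0    560    420 233046]
 [   129    167     83     86   2153]
 [   178    190      1      1      1]]
rack rect ((552.4224243164062, 271.36669921875), (255.19773864746094, 252.50535583496094), 5.894128322601318) [[412.5331 383.8487]
 [438.4631 132.6783]
 [692.3117 158.8847]
 [666.3818 410.0551]]
sq 101 [[625.7746 367.138   43.    ]]
disc 113 [[544.1734 359.4717  43.    ]]
bar 41 [[462.2937 350.1927  43.    ]]
```

View pics/m.png

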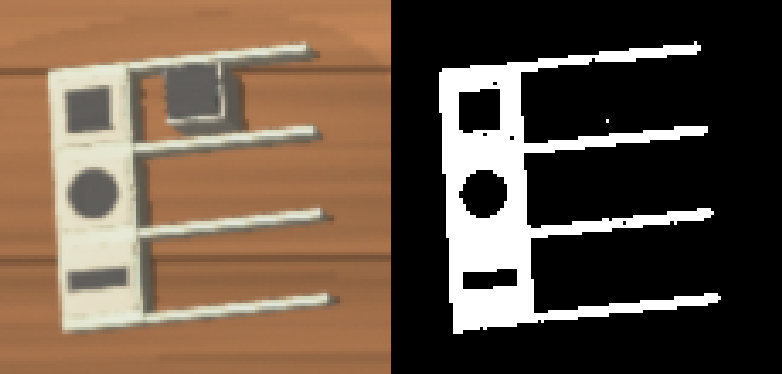

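Measured positions, in mm:
- **Rack:** yaw 5.9°. The middle (round) lane centre is about (556,233) and the oblong lane centre about (475,225), which the labels' own positions confirm.
- **Carton:** (493,-320), long axis at 137.7°, top about 0.048.
- **Tin:** (612,-2), top about 0.052.

I'll go to the carton's rear end first.

{"api": "servo_tool", "payload": {
  "motion": [
    {"wz": 0.91},
    {"wz": 0.91},
    {"wz": 0.91},
    {"tx": -0.0341, "ty": -0.021, "tz": 0.003},
    {"tx": -0.0341, "ty": -0.021, "tz": 0.003},
    {"tx": -0.0341, "ty": -0.021, "tz": 0.003},
    {"tx": -0.0341, "ty": -0.021, "tz": 0.003},
    {"tx": -0.0341, "ty": -0.021, "tz": 0.003},
    {"tx": -0.0341, "ty": -0.021, "tz": 0.003},
    {"tx": -0.0341, "ty": -0.021, "tz": 0.003},
    {"tx": -0.0341, "ty": -0.021, "tz": 0.003},
    {"tx": -0.0341, "ty": -0.021, "tz": 0.003}
  ],
  "claw": -1,
  "newtons": 40
}}

```text
invalid input at $.motion[0]: expected keys tx, ty, tz, wx, wy, wz
```

{"api": "servo_tool", "payload": {
  "motion": [
    {"tx": 0, "ty": 0, "tz": 0, "wx": 0, "wy": 0, "wz": 0.91},
    {"tx": 0, "ty": 0, "tz": 0, "wx": 0, "wy": 0, "wz": 0.91},
    {"tx": 0, "ty": 0, "tz": 0, "wx": 0, "wy": 0, "wz": 0.91},
    {"tx": -0.0341, "ty": -0.021, "tz": 0.003, "wx": 0, "wy": 0, "wz": 0},
    {"tx": -0.0341, "ty": -0.021, "tz": 0.003, "wx": 0, "wy": 0, "wz": 0},
    {"tx": -0.0341, "ty": -0.021, "tz": 0.003, "wx": 0, "wy": 0, "wz": 0},
    {"tx": -0.0341, "ty": -0.021, "tz": 0.003, "wx": 0, "wy": 0, "wz": 0},
    {"tx": -0.0341, "ty": -0.021, "tz": 0.003, "wx": 0, "wy": 0, "wz": 0},
    {"tx": -0.0341, "ty": -0.021, "tz": 0.003, "wx": 0, "wy": 0, "wz": 0},
    {"tx": -0.0341, "ty": -0.021, "tz": 0.003, "wx": 0, "wy": 0, "wz": 0},
    {"tx": -0.0341, "ty": -0.021, "tz": 0.003, "wx": 0, "wy": 0, "wz": 0},
    {"tx": -0.0341, "ty": -0.021, "tz": 0.003, "wx": 0, "wy": 0, "wz": 0}
  ],
  "claw": -1,
  "newtons": 40
}}

```text
time: 1.1
tool_pos: [0.3732, 0.2134, 0.2041]
tcp_rot: [0.361, 0.932, -0.0, 0.0]
contact_force: [0.6, -0.1, 0.9]
gripper_width: 0.0855
grasp_force: 0.0
```

{"api": "servo_tool", "payload": {
  "motion": [
    {"tx": -0.034, "ty": -0.0209, "tz": 0.003, "wx": 0, "wy": 0, "wz": 0},
    {"tx": -0.034, "ty": -0.0209, "tz": 0.003, "wx": 0, "wy": 0, "wz": 0},
    {"tx": -0.034, "ty": -0.0209, "tz": 0.003, "wx": 0, "wy": 0, "wz": 0},
    {"tx": -0.034, "ty": -0.0209, "tz": 0.003, "wx": 0, "wy": 0, "wz": 0},
    {"tx": -0.034, "ty": -0.0209, "tz": 0.003, "wx": 0, "wy": 0, "wz": 0},
    {"tx": -0.034, "ty": -0.0209, "tz": 0.003, "wx": 0, "wy": 0, "wz": 0},
    {"tx": -0.034, "ty": -0.0209, "tz": 0.003, "wx": 0, "wy": 0, "wz": 0},
    {"tx": -0.034, "ty": -0.0209, "tz": 0.003, "wx": 0, "wy": 0, "wz": 0},
    {"tx": -0.034, "ty": -0.0209, "tz": 0.003, "wx": 0, "wy": 0, "wz": 0},
    {"tx": -0.034, "ty": -0.0209, "tz": 0.003, "wx": 0, "wy": 0, "wz": 0},
    {"tx": -0.034, "ty": -0.0209, "tz": 0.003, "wx": 0, "wy": 0, "wz": 0},
    {"tx": -0.034, "ty": -0.0209, "tz": 0.003, "wx": 0, "wy": 0, "wz": 0}
  ]
}}

```text
time: 2.1
tool_pos: [0.5055, -0.2471, 0.1678]
tcp_rot: [0.362, 0.932, 0.0, -0.0]
contact_force: [0.6, 1.2, -0.4]
gripper_width: 0.0854
grasp_force: 0.0
```

{"api": "servo_tool", "payload": {
  "motion": [
    {"tx": -0.034, "ty": -0.0209, "tz": 0.0, "wx": 0, "wy": 0, "wz": 0},
    {"tx": -0.034, "ty": -0.0209, "tz": 0.0, "wx": 0, "wy": 0, "wz": 0},
    {"tx": -0.034, "ty": -0.0209, "tz": 0.0, "wx": 0, "wy": 0, "wz": 0},
    {"tx": 0, "ty": 0, "tz": 0, "wx": 0, "wy": 0, "wz": 0},
    {"tx": 0, "ty": 0, "tz": 0, "wx": 0, "wy": 0, "wz": 0}
  ]
}}

```text
time: 2.52
tool_pos: [0.5385, -0.3619, 0.1674]
tcp_rot: [0.363, 0.932, 0.0, -0.0]
contact_force: [-0.0, 0.9, -0.3]
gripper_width: 0.0852
grasp_force: 0.0
```

Run:
```python
from bench import *
import cv2,numpy as np
f=grab_frame("wrist"); cv2.imwrite("pics/w1.png",f["color"]); np.savez("w1.npz",**f)
from h import *
P=cloud(f); o=get_obs(); print(o["tool_pos"],o["tcp_rot"],o["qpos"])
z=P[...,2]; near=np.hypot(P[...,0]-.493,P[...,1]+.32)<.12
m=near&(z>.04)&(z<.056); q=np.float32(P[m][:,:2]*1000); print(m.sum(),np.median(z[m]),cv2.minAreaRect(q),q.min(0),q.max(0))
```

```text
[ 0.53808615 -0.36032028  0.16737413] [ 3.62132751e-01  9.32126122e-01  2.90815021e-04 -8.24083669e-04] [-5.92478028e-01  4.50735498e-01  1.63734594e+00  2.35160534e-04
  1.05524700e+00 -1.42228032e+00]
17996 0.04614555818643193 ((495.63690185546875, -322.17236328125), (56.22437286376953, 150.60455322265625), 47.46953582763672) [ 421.80438 -392.56793] [ 569.0884 -250.961 ]
```

View pics/w1.png

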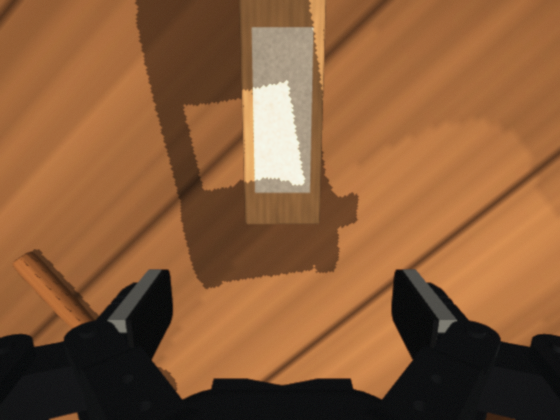

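The wrist view shows the carton aligned with the tool, its near end at (282,222) and centred between the fingers. Its top measures 0.046. Next I go down and grip.

{"api": "servo_tool", "payload": {
  "motion": [
    {"tx": 0, "ty": 0, "tz": 0.025, "wx": 0, "wy": 0, "wz": 0},
    {"tx": 0, "ty": 0, "tz": 0.025, "wx": 0, "wy": 0, "wz": 0},
    {"tx": 0, "ty": 0, "tz": 0.025, "wx": 0, "wy": 0, "wz": 0},
    {"tx": 0, "ty": 0, "tz": 0.025, "wx": 0, "wy": 0, "wz": 0},
    {"tx": 0, "ty": 0, "tz": 0.02, "wx": 0, "wy": 0, "wz": 0},
    {"tx": 0, "ty": 0, "tz": 0.015, "wx": 0, "wy": 0, "wz": 0},
    {"tx": 0, "ty": 0, "tz": 0.01, "wx": 0, "wy": 0, "wz": 0},
    {"tx": 0, "ty": 0, "tz": 0.01, "wx": 0, "wy": 0, "wz": 0},
    {"tx": 0, "ty": 0, "tz": 0, "wx": 0, "wy": 0, "wz": 0},
    {"tx": 0, "ty": 0, "tz": 0, "wx": 0, "wy": 0, "wz": 0}
  ]
}}

```text
time: 3.4
tool_pos: [0.5387, -0.3596, 0.0134]
tcp_rot: [0.361, 0.932, 0.0, -0.0]
contact_force: [-0.1, 0.3, -0.1]
gripper_width: 0.0854
grasp_force: 0.0
```

{"api": "servo_tool", "payload": {
  "motion": [
    {"tx": 0, "ty": 0, "tz": 0, "wx": 0, "wy": 0, "wz": 0},
    {"tx": 0, "ty": 0, "tz": 0, "wx": 0, "wy": 0, "wz": 0},
    {"tx": 0, "ty": 0, "tz": 0, "wx": 0, "wy": 0, "wz": 0},
    {"tx": 0, "ty": 0, "tz": 0, "wx": 0, "wy": 0, "wz": 0},
    {"tx": 0, "ty": 0, "tz": 0, "wx": 0, "wy": 0, "wz": 0},
    {"tx": 0, "ty": 0, "tz": 0, "wx": 0, "wy": 0, "wz": 0},
    {"tx": 0, "ty": 0, "tz": 0, "wx": 0, "wy": 0, "wz": 0},
    {"tx": 0, "ty": 0, "tz": 0, "wx": 0, "wy": 0, "wz": 0},
    {"tx": 0, "ty": 0, "tz": 0, "wx": 0, "wy": 0, "wz": 0},
    {"tx": 0, "ty": 0, "tz": 0, "wx": 0, "wy": 0, "wz": 0}
  ],
  "claw": 0.5,
  "newtons": 25
}}

```text
time: 4.23
tool_pos: [0.5393, -0.3606, 0.0145]
tcp_rot: [0.361, 0.932, -0.0, 0.001]
contact_force: [-1.8, 0.5, 6.7]
gripper_width: 0.0556
grasp_force: 27.7
```

{"api": "servo_tool", "payload": {
  "motion": [
    {"tx": 0, "ty": 0, "tz": 0, "wx": 0, "wy": 0, "wz": 0.695},
    {"tx": 0, "ty": 0, "tz": 0, "wx": 0, "wy": 0, "wz": 0.695},
    {"tx": 0, "ty": 0, "tz": 0, "wx": 0, "wy": 0, "wz": 0.695},
    {"tx": 0, "ty": 0, "tz": 0, "wx": 0, "wy": 0, "wz": 0.695},
    {"tx": 0, "ty": 0, "tz": 0, "wx": 0, "wy": 0, "wz": 0.695},
    {"tx": 0, "ty": 0, "tz": 0, "wx": 0, "wy": 0, "wz": 0.695},
    {"tx": 0, "ty": 0, "tz": 0, "wx": 0, "wy": 0, "wz": 0.695},
    {"tx": 0, "ty": 0, "tz": 0, "wx": 0, "wy": 0, "wz": 0.695},
    {"tx": 0, "ty": 0, "tz": 0, "wx": 0, "wy": 0, "wz": 0.695},
    {"tx": 0, "ty": 0, "tz": 0, "wx": 0, "wy": 0, "wz": 0.695},
    {"tx": 0, "ty": 0, "tz": 0, "wx": 0, "wy": 0, "wz": 0},
    {"tx": 0, "ty": 0, "tz": 0, "wx": 0, "wy": 0, "wz": 0}
  ]
}}

```text
time: 5.23
tool_pos: [0.5393, -0.3606, 0.0145]
tcp_rot: [0.67, 0.742, 0.0, 0.001]
contact_force: [-0.3, 1.2, 7.0]
gripper_width: 0.0557
grasp_force: 27.6
```

{"api": "servo_tool", "payload": {
  "motion": [
    {"tx": 0.014, "ty": 0, "tz": 0, "wx": 0, "wy": 0, "wz": 0},
    {"tx": 0.017, "ty": 0, "tz": 0, "wx": 0, "wy": 0, "wz": 0},
    {"tx": 0.017, "ty": 0, "tz": 0, "wx": 0, "wy": 0, "wz": 0},
    {"tx": 0.017, "ty": 0, "tz": 0, "wx": 0, "wy": 0, "wz": 0},
    {"tx": 0.017, "ty": 0, "tz": 0, "wx": 0, "wy": 0, "wz": 0},
    {"tx": 0.017, "ty": 0, "tz": 0, "wx": 0, "wy": 0, "wz": 0},
    {"tx": 0.017, "ty": 0, "tz": 0, "wx": 0, "wy": 0, "wz": 0},
    {"tx": 0.017, "ty": 0, "tz": 0, "wx": 0, "wy": 0, "wz": 0},
    {"tx": 0.017, "ty": 0, "tz": 0, "wx": 0, "wy": 0, "wz": 0},
    {"tx": 0.017, "ty": 0, "tz": 0, "wx": 0, "wy": 0, "wz": 0},
    {"tx": 0.017, "ty": 0, "tz": 0, "wx": 0, "wy": 0, "wz": 0},
    {"tx": 0.017, "ty": 0, "tz": 0, "wx": 0, "wy": 0, "wz": 0}
  ]
}}

```text
time: 6.23
tool_pos: [0.5192, -0.1602, 0.0145]
tcp_rot: [0.669, 0.743, 0.0, 0.002]
contact_force: [0.3, -5.4, 6.2]
gripper_width: 0.0553
grasp_force: 28.0
```

{"api": "servo_tool", "payload": {
  "motion": [
    {"tx": 0.014, "ty": -0.0005, "tz": 0, "wx": 0, "wy": 0, "wz": 0},
    {"tx": 0.014, "ty": -0.0005, "tz": 0, "wx": 0, "wy": 0, "wz": 0},
    {"tx": 0.014, "ty": -0.0005, "tz": 0, "wx": 0, "wy": 0, "wz": 0},
    {"tx": 0.014, "ty": -0.0005, "tz": 0, "wx": 0, "wy": 0, "wz": 0},
    {"tx": 0.014, "ty": -0.0005, "tz": 0, "wx": 0, "wy": 0, "wz": 0},
    {"tx": 0.014, "ty": -0.0005, "tz": 0, "wx": 0, "wy": 0, "wz": 0},
    {"tx": 0.014, "ty": -0.0005, "tz": 0, "wx": 0, "wy": 0, "wz": 0},
    {"tx": 0.014, "ty": -0.0005, "tz": 0, "wx": 0, "wy": 0, "wz": 0},
    {"tx": 0.014, "ty": -0.0005, "tz": 0, "wx": 0, "wy": 0, "wz": 0},
    {"tx": 0.011, "ty": 0, "tz": 0, "wx": 0, "wy": 0, "wz": 0},
    {"tx": 0, "ty": 0, "tz": 0, "wx": 0, "wy": 0, "wz": 0}
  ]
}}

```text
time: 7.15
tool_pos: [0.5001, -0.0227, 0.0144]
tcp_rot: [0.669, 0.743, 0.001, 0.001]
contact_force: [1.4, 7.6, 11.0]
gripper_width: 0.0557
grasp_force: 28.1
```

```bash
cat > look.py <<'E'
import sys
from bench import *
from h import *
n=sys.argv[1]; np.set_printoptions(precision=4,suppress=True)
a=np.deg2rad(5.9); u=np.array([-np.sin(a),np.cos(a)]); e=np.array([np.cos(a),np.sin(a)])
lane=np.array([.4748,.2249])
o=get_obs(); p=o["tool_pos"][:2]-lane; print("tcp lane x,y",p@e,p@u)
out=[]
for c in("top","wrist"):
    f=grab_frame(c); np.savez(f"{c}_{n}.npz",**f); out.append(f["color"])
    P=cloud(f); X=(P[...,:2]-lane)@e; Y=(P[...,:2]-lane)@u
    b=f["color"].astype(int); brown=(b[...,2]-b[...,0]>35)
    m=(abs(X)<.05)&(Y>-.3)&(Y<.1)&(P[...,2]>.041)&(P[...,2]<.058)&((brown)|(b.min(2)>110))
    r=np.c_[X[m],Y[m]]; y0,y1=np.percentile(r[:,1],[.5,99.5]); print(c,m.sum(),"x range by y; y",y0,y1)
    for y in np.arange(np.ceil(y0/.03)*.03,y1,.03):
        s=r[abs(r[:,1]-y)<.008]
        if len(s)>3: print("  y %.2f x %.4f %.4f mid %.4f"%(y,s[:,0].min(),s[:,0].max(),s[:,0].min()/2+s[:,0].max()/2))
cv2.imwrite(f"pics/{n}.png",cv2.resize(np.hstack([cv2.resize(out[0][130:290,110:323],(560,420)),out[1]]),(800,300)))
E
python3 look.py a
```

```text
tcp lane x,y -0.0003030374348093609 -0.24889321299595513
top 145 x range by y; y -0.0852551974141653 0.09945813122261493
  y -0.06 x -0.0370 0.0441 mid 0.0036
  y -0.03 x -0.0377 0.0434 mid 0.0028
  y 0.00 x -0.0406 0.0439 mid 0.0017
  y 0.03 x -0.0412 0.0445 mid 0.0017
  y 0.06 x -0.0410 0.0449 mid 0.0019
  y 0.09 x -0.0439 0.0478 mid 0.0020
wrist 64538 x range by y; y -0.2647152607888566 -0.15310632158555007
  y -0.24 x -0.0417 0.0281 mid -0.0068
  y -0.21 x -0.0285 0.0278 mid -0.0003
  y -0.18 x -0.0288 0.0276 mid -0.0006
```

View pics/a.png

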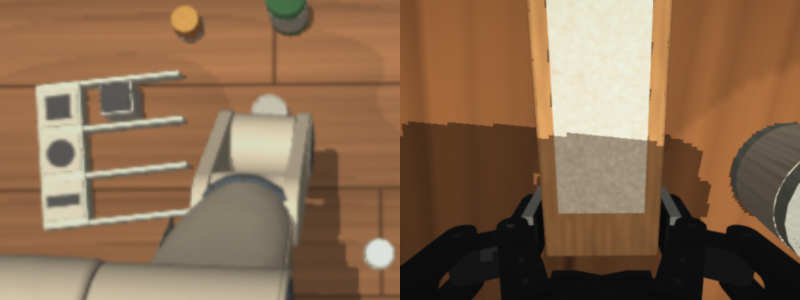

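The carton is lined up with the lane: its midline is within about 1 mm in the wrist view, and its rear end is at lane y ≈ -265. Next I slide it in.

{"api": "servo_tool", "payload": {
  "motion": [
    {"tx": 0.0115, "ty": 0.0005, "tz": 0, "wx": 0, "wy": 0, "wz": 0},
    {"tx": 0.0115, "ty": 0, "tz": 0, "wx": 0, "wy": 0, "wz": 0},
    {"tx": 0.0115, "ty": 0, "tz": 0, "wx": 0, "wy": 0, "wz": 0},
    {"tx": 0.0115, "ty": 0, "tz": 0, "wx": 0, "wy": 0, "wz": 0},
    {"tx": 0.0115, "ty": 0, "tz": 0, "wx": 0, "wy": 0, "wz": 0},
    {"tx": 0.0115, "ty": 0, "tz": 0, "wx": 0, "wy": 0, "wz": 0}
  ]
}}

```text
time: 7.75
tool_pos: [0.4937, 0.0443, 0.0144]
tcp_rot: [0.669, 0.743, 0.0, 0.001]
contact_force: [0.7, -7.9, 11.2]
gripper_width: 0.0557
grasp_force: 28.5
```

{"api": "servo_tool", "payload": {
  "motion": [
    {"tx": 0.0115, "ty": 0, "tz": 0, "wx": 0, "wy": 0, "wz": 0},
    {"tx": 0.0115, "ty": 0, "tz": 0, "wx": 0, "wy": 0, "wz": 0},
    {"tx": 0.0115, "ty": 0, "tz": 0, "wx": 0, "wy": 0, "wz": 0},
    {"tx": 0.0115, "ty": 0, "tz": 0, "wx": 0, "wy": 0, "wz": 0},
    {"tx": 0.0115, "ty": 0, "tz": 0, "wx": 0, "wy": 0, "wz": 0},
    {"tx": 0.0115, "ty": 0, "tz": 0, "wx": 0, "wy": 0, "wz": 0},
    {"tx": 0, "ty": 0, "tz": 0, "wx": 0, "wy": 0, "wz": 0},
    {"tx": 0, "ty": 0, "tz": 0, "wx": 0, "wy": 0, "wz": 0}
  ]
}}

```text
time: 8.42
tool_pos: [0.4861, 0.1145, 0.0144]
tcp_rot: [0.67, 0.743, 0.001, 0.0]
contact_force: [-2.1, 7.1, 12.2]
gripper_width: 0.0554
grasp_force: 28.2
```

```bash
python3 look.py b
```

```text
tcp lane x,y -7.864241075238894e-05 -0.11101203770611491
top 76 x range by y; y 0.0676643330786967 0.09994154710050215
  y 0.09 x -0.0433 0.0480 mid 0.0024
wrist 61772 x range by y; y -0.1269306564844169 -0.015192259864821549
  y -0.12 x -0.0277 0.0283 mid 0.0003
  y -0.09 x -0.0435 0.0395 mid -0.0020
  y -0.06 x -0.0436 0.0419 mid -0.0009
  y -0.03 x -0.0441 0.0420 mid -0.0011
```

View pics/b.png

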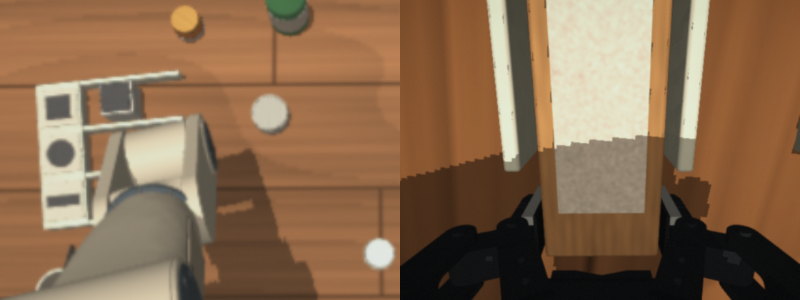

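The carton is centred between the dividers (wrist view: dividers at 510/690, carton 545–660) and its rear end is at -127. Next I release, back off, shut the fingers and push from behind.

{"api": "servo_tool", "payload": {
  "motion": [
    {"tx": 0, "ty": 0, "tz": 0, "wx": 0, "wy": 0, "wz": 0},
    {"tx": 0, "ty": 0, "tz": 0, "wx": 0, "wy": 0, "wz": 0},
    {"tx": 0, "ty": 0, "tz": 0, "wx": 0, "wy": 0, "wz": 0},
    {"tx": 0, "ty": 0, "tz": 0, "wx": 0, "wy": 0, "wz": 0},
    {"tx": 0, "ty": 0, "tz": 0, "wx": 0, "wy": 0, "wz": 0},
    {"tx": 0, "ty": 0, "tz": 0, "wx": 0, "wy": 0, "wz": 0},
    {"tx": -0.01, "ty": 0, "tz": 0, "wx": 0, "wy": 0, "wz": 0},
    {"tx": -0.01, "ty": 0, "tz": 0, "wx": 0, "wy": 0, "wz": 0},
    {"tx": -0.01, "ty": 0, "tz": 0, "wx": 0, "wy": 0, "wz": 0},
    {"tx": -0.01, "ty": 0, "tz": 0, "wx": 0, "wy": 0, "wz": 0},
    {"tx": -0.01, "ty": 0, "tz": 0, "wx": 0, "wy": 0, "wz": 0},
    {"tx": 0, "ty": 0, "tz": 0, "wx": 0, "wy": 0, "wz": 0}
  ],
  "claw": -0.8
}}

```text
time: 9.52
tool_pos: [0.4909, 0.0612, 0.0133]
tcp_rot: [0.67, 0.742, -0.0, 0.0]
contact_force: [-0.4, -0.7, -0.2]
gripper_width: 0.0771
grasp_force: 0.0
```

{"api": "servo_tool", "payload": {
  "motion": [
    {"tx": 0, "ty": 0, "tz": 0, "wx": 0, "wy": 0, "wz": 0},
    {"tx": 0, "ty": 0, "tz": 0, "wx": 0, "wy": 0, "wz": 0},
    {"tx": 0, "ty": 0, "tz": 0, "wx": 0, "wy": 0, "wz": 0},
    {"tx": 0, "ty": 0, "tz": 0, "wx": 0, "wy": 0, "wz": 0},
    {"tx": 0, "ty": 0, "tz": 0, "wx": 0, "wy": 0, "wz": 0},
    {"tx": 0, "ty": 0, "tz": 0, "wx": 0, "wy": 0, "wz": 0},
    {"tx": 0, "ty": 0, "tz": 0, "wx": 0, "wy": 0, "wz": 0},
    {"tx": 0, "ty": 0, "tz": 0, "wx": 0, "wy": 0, "wz": 0},
    {"tx": 0, "ty": 0, "tz": 0, "wx": 0, "wy": 0, "wz": 0},
    {"tx": 0, "ty": 0, "tz": 0, "wx": 0, "wy": 0, "wz": 0},
    {"tx": 0, "ty": 0, "tz": 0, "wx": 0, "wy": 0, "wz": 0},
    {"tx": 0, "ty": 0, "tz": 0, "wx": 0, "wy": 0, "wz": 0}
  ],
  "claw": 1
}}

```text
time: 10.52
tool_pos: [0.4908, 0.0632, 0.0133]
tcp_rot: [0.67, 0.743, 0.0, 0.0]
contact_force: [0.1, -1.0, -0.5]
gripper_width: -0.0005
grasp_force: 0.0
```

{"api": "servo_tool", "payload": {
  "motion": [
    {"tx": 0.006, "ty": 0.0007, "tz": 0, "wx": 0, "wy": 0, "wz": 0},
    {"tx": 0.006, "ty": 0, "tz": 0, "wx": 0, "wy": 0, "wz": 0},
    {"tx": 0.006, "ty": 0, "tz": 0, "wx": 0, "wy": 0, "wz": 0},
    {"tx": 0.006, "ty": 0, "tz": 0, "wx": 0, "wy": 0, "wz": 0},
    {"tx": 0.006, "ty": 0, "tz": 0, "wx": 0, "wy": 0, "wz": 0},
    {"tx": 0.006, "ty": 0, "tz": 0, "wx": 0, "wy": 0, "wz": 0},
    {"tx": 0.006, "ty": 0, "tz": 0, "wx": 0, "wy": 0, "wz": 0},
    {"tx": 0.006, "ty": 0, "tz": 0, "wx": 0, "wy": 0, "wz": 0},
    {"tx": 0.006, "ty": 0, "tz": 0, "wx": 0, "wy": 0, "wz": 0},
    {"tx": 0.006, "ty": 0, "tz": 0, "wx": 0, "wy": 0, "wz": 0},
    {"tx": 0.006, "ty": 0, "tz": 0, "wx": 0, "wy": 0, "wz": 0},
    {"tx": 0.006, "ty": 0, "tz": 0, "wx": 0, "wy": 0, "wz": 0}
  ]
}}

```text
time: 11.52
tool_pos: [0.484, 0.1355, 0.0133]
tcp_rot: [0.67, 0.743, 0.0, 0.0]
contact_force: [0.5, -2.0, 0.2]
gripper_width: 0.0
grasp_force: 1.3
```

```bash
python3 look.py c
```

```text
tcp lane x,y -3.3957399657262946e-05 -0.08987493819645068
top 17 x range by y; y 0.08986911888226568 0.09979371657134684
  y 0.09 x 0.0089 0.0480 mid 0.0284
wrist 53885 x range by y; y -0.0768483788401657 0.00662945460026004
  y -0.06 x -0.0444 0.0416 mid -0.0014
  y -0.03 x -0.0448 0.0417 mid -0.0015
  y 0.00 x -0.0448 0.0423 mid -0.0012
```

View pics/c.png

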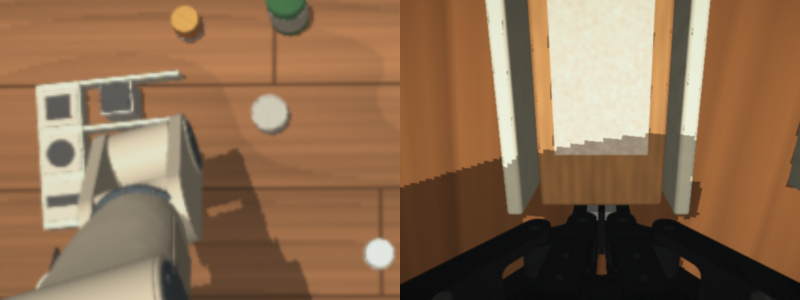

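The carton is fully in: its rear end is 11 mm inside the mouth and it sits centred. The wrist picture shows its end at row 205, with the divider tips at row 213. Next comes the tin: back off, rise, and look at it from the wrist camera.

{"api": "servo_tool", "payload": {
  "motion": [
    {"tx": -0.015, "ty": 0, "tz": 0, "wx": 0, "wy": 0, "wz": 0},
    {"tx": -0.015, "ty": 0, "tz": 0, "wx": 0, "wy": 0, "wz": 0},
    {"tx": -0.015, "ty": 0, "tz": 0, "wx": 0, "wy": 0, "wz": 0},
    {"tx": -0.015, "ty": 0, "tz": 0, "wx": 0, "wy": 0, "wz": 0},
    {"tx": 0, "ty": 0, "tz": -0.03, "wx": 0, "wy": 0, "wz": 0},
    {"tx": 0, "ty": 0, "tz": -0.03, "wx": 0, "wy": 0, "wz": 0},
    {"tx": 0, "ty": 0, "tz": -0.03, "wx": 0, "wy": 0, "wz": 0},
    {"tx": 0, "ty": 0, "tz": -0.03, "wx": 0, "wy": 0, "wz": 0},
    {"tx": 0, "ty": 0, "tz": -0.03, "wx": 0, "wy": 0, "wz": 0}
  ]
}}

```text
time: 12.37
tool_pos: [0.4899, 0.0752, 0.1647]
tcp_rot: [0.67, 0.743, 0.0, -0.0]
contact_force: [0.6, 0.3, -0.2]
gripper_width: -0.0
grasp_force: 0.0
```

{"api": "servo_tool", "payload": {
  "motion": [
    {"tx": -0.025, "ty": 0.019, "tz": 0, "wx": 0, "wy": 0, "wz": 0},
    {"tx": -0.025, "ty": 0.019, "tz": 0, "wx": 0, "wy": 0, "wz": 0},
    {"tx": -0.025, "ty": 0.019, "tz": 0, "wx": 0, "wy": 0, "wz": 0},
    {"tx": -0.025, "ty": 0.019, "tz": 0, "wx": 0, "wy": 0, "wz": 0},
    {"tx": -0.025, "ty": 0.019, "tz": 0, "wx": 0, "wy": 0, "wz": 0},
    {"tx": -0.025, "ty": 0.019, "tz": 0, "wx": 0, "wy": 0, "wz": 0},
    {"tx": 0, "ty": 0, "tz": 0, "wx": 0, "wy": 0, "wz": 0},
    {"tx": 0, "ty": 0, "tz": 0, "wx": 0, "wy": 0, "wz": 0}
  ],
  "claw": -1
}}

```text
time: 13.03
tool_pos: [0.6196, -0.0632, 0.1628]
tcp_rot: [0.67, 0.742, 0.0, -0.0]
contact_force: [-1.8, 0.2, 0.4]
gripper_width: 0.0853
grasp_force: 0.0
```

```bash
cat > tin.py <<'E'
from bench import *
from h import *
a=np.deg2rad(5.9); u=np.array([-np.sin(a),np.cos(a)]); e=np.array([np.cos(a),np.sin(a)])
lane=np.array([.5563,.2333])
o=get_obs(); p=o["tool_pos"][:2]-lane; print("tcp lane x,y",(p@e).round(4),(p@u).round(4),o["tool_pos"].round(4))
for c in("top","wrist"):
    f=grab_frame(c); cv2.imwrite(f"pics/tin_{c}.png",f["color"]); P=cloud(f); X=(P[...,:2]-lane)@e; Y=(P[...,:2]-lane)@u; z=P[...,2]
    b=f["color"].astype(int)
    m=(abs(X)<.08)&(Y>-.33)&(Y<.06)&(z>.044)&(z<.06)&(b[...,2]-b[...,0]<40)
    n,l,st,_=cv2.connectedComponentsWithStats(m.astype(np.uint8))
    for i in range(1,n):
        if st[i,4]>80:
            k=l==i; q=np.float32(np.c_[X[k],Y[k]]*1000); print(c,st[i],"z",np.median(z[k]).round(4),"circle",cv2.minEnclosingCircle(q),"rect",cv2.minAreaRect(q))
E
python3 tin.py
```

```text
tcp lane x,y 0.0325 -0.3015 [ 0.6196 -0.0632  0.1628]
top [166 225  33   9 139] z 0.0471 circle ((-71.15849304199219, 0.2545948028564453), 52.3320198059082) rect ((-71.36021423339844, 0.2556724548339844), (104.34858703613281, 17.17088508605957), 89.69595336914062)
wrist [ 234   66   92   96 6860] z 0.05 circle ((30.84834098815918, -237.9999237060547), 30.78895378112793) rect ((30.552339553833008, -237.98745727539062), (60.366573333740234, 61.078277587890625), 1.6195533275604248)
```

The wrist camera puts the tin at lane (30.8, -238.0) mm, top about 0.050. Next I move over it, go down and grip.

{"api": "servo_tool", "payload": {
  "motion": [
    {"tx": 0.021, "ty": -0.0006, "tz": 0, "wx": 0, "wy": 0, "wz": 0},
    {"tx": 0.021, "ty": -0.0006, "tz": 0, "wx": 0, "wy": 0, "wz": 0},
    {"tx": 0.0215, "ty": -0.0005, "tz": 0, "wx": 0, "wy": 0, "wz": 0},
    {"tx": 0, "ty": 0, "tz": 0.025, "wx": 0, "wy": 0, "wz": 0},
    {"tx": 0, "ty": 0, "tz": 0.025, "wx": 0, "wy": 0, "wz": 0},
    {"tx": 0, "ty": 0, "tz": 0.025, "wx": 0, "wy": 0, "wz": 0},
    {"tx": 0, "ty": 0, "tz": 0.025, "wx": 0, "wy": 0, "wz": 0},
    {"tx": 0, "ty": 0, "tz": 0.02, "wx": 0, "wy": 0, "wz": 0},
    {"tx": 0, "ty": 0, "tz": 0.015, "wx": 0, "wy": 0, "wz": 0},
    {"tx": 0, "ty": 0, "tz": 0.01, "wx": 0, "wy": 0, "wz": 0},
    {"tx": 0, "ty": 0, "tz": 0.005, "wx": 0, "wy": 0, "wz": 0},
    {"tx": 0, "ty": 0, "tz": 0, "wx": 0, "wy": 0, "wz": 0}
  ]
}}

```text
time: 14.13
tool_pos: [0.61, 0.0013, 0.0126]
tcp_rot: [0.669, 0.743, -0.001, -0.001]
contact_force: [-1.2, -0.3, 0.1]
gripper_width: 0.0853
grasp_force: 0.0
```

{"api": "servo_tool", "payload": {
  "motion": [
    {"tx": 0, "ty": 0, "tz": 0, "wx": 0, "wy": 0, "wz": 0},
    {"tx": 0, "ty": 0, "tz": 0, "wx": 0, "wy": 0, "wz": 0},
    {"tx": 0, "ty": 0, "tz": 0, "wx": 0, "wy": 0, "wz": 0},
    {"tx": 0, "ty": 0, "tz": 0, "wx": 0, "wy": 0, "wz": 0},
    {"tx": 0, "ty": 0, "tz": 0, "wx": 0, "wy": 0, "wz": 0},
    {"tx": 0, "ty": 0, "tz": 0, "wx": 0, "wy": 0, "wz": 0},
    {"tx": 0, "ty": 0, "tz": 0, "wx": 0, "wy": 0, "wz": 0},
    {"tx": 0, "ty": 0, "tz": 0, "wx": 0, "wy": 0, "wz": 0},
    {"tx": 0, "ty": 0, "tz": 0, "wx": 0, "wy": 0, "wz": 0}
  ],
  "claw": 0.4,
  "newtons": 22
}}

```text
time: 14.88
tool_pos: [0.6115, 0.0009, 0.0145]
tcp_rot: [0.67, 0.743, 0.001, 0.001]
contact_force: [-2.5, 1.0, 7.3]
gripper_width: 0.0611
grasp_force: 24.3
```

{"api": "servo_tool", "payload": {
  "motion": [
    {"tx": 0.011, "ty": -0.0052, "tz": 0, "wx": 0, "wy": 0, "wz": 0},
    {"tx": 0.011, "ty": -0.0052, "tz": 0, "wx": 0, "wy": 0, "wz": 0},
    {"tx": 0.011, "ty": -0.0052, "tz": 0, "wx": 0, "wy": 0, "wz": 0},
    {"tx": 0.011, "ty": -0.0052, "tz": 0, "wx": 0, "wy": 0, "wz": 0},
    {"tx": 0.011, "ty": -0.0052, "tz": 0, "wx": 0, "wy": 0, "wz": 0},
    {"tx": 0.011, "ty": -0.005, "tz": 0, "wx": 0, "wy": 0, "wz": 0},
    {"tx": 0.012, "ty": 0, "tz": 0, "wx": 0, "wy": 0, "wz": 0},
    {"tx": 0.012, "ty": 0, "tz": 0, "wx": 0, "wy": 0, "wz": 0},
    {"tx": 0.012, "ty": 0, "tz": 0, "wx": 0, "wy": 0, "wz": 0},
    {"tx": 0.012, "ty": 0, "tz": 0, "wx": 0, "wy": 0, "wz": 0},
    {"tx": 0.009, "ty": 0, "tz": 0, "wx": 0, "wy": 0, "wz": 0},
    {"tx": 0.004, "ty": 0, "tz": 0, "wx": 0, "wy": 0, "wz": 0}
  ]
}}

```text
time: 15.88
tool_pos: [0.5676, 0.1246, 0.0145]
tcp_rot: [0.669, 0.743, 0.001, 0.001]
contact_force: [0.8, -7.7, 9.4]
gripper_width: 0.0614
grasp_force: 25.8
```

```bash
python3 tin.py
```

```text
tcp lane x,y 0.0001 -0.1092 [0.5676 0.1246 0.0145]
wrist [   0    0   73  151 8959] z 0.0465 circle ((-70.69725799560547, -32.75910186767578), 21.82004737854004) rect ((-70.35672760009766, -32.508216857910156), (40.649993896484375, 19.146703720092773), 89.65361022949219)
wrist [  141   231   280   154 25975] z 0.05 circle ((0.5421466827392578, -102.28147888183594), 44.5564079284668) rect ((-1.964365005493164, -106.67100524902344), (59.767459869384766, 77.68142700195312), 60.56534194946289)
```

View pics/tin_wrist.png

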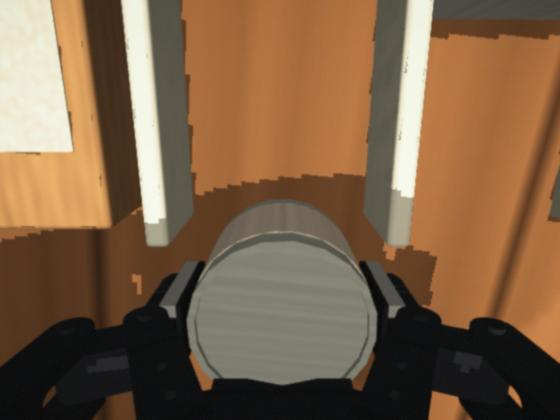

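The tin is centred at the mouth in the wrist view: tin at 190–375, divider tips at (158,240) and (398,240). Next I release, back off, shut the fingers and push it in.

{"api": "servo_tool", "payload": {
  "motion": [
    {"tx": 0, "ty": 0, "tz": 0, "wx": 0, "wy": 0, "wz": 0},
    {"tx": 0, "ty": 0, "tz": 0, "wx": 0, "wy": 0, "wz": 0},
    {"tx": 0, "ty": 0, "tz": 0, "wx": 0, "wy": 0, "wz": 0},
    {"tx": 0, "ty": 0, "tz": 0, "wx": 0, "wy": 0, "wz": 0},
    {"tx": 0, "ty": 0, "tz": 0, "wx": 0, "wy": 0, "wz": 0},
    {"tx": 0, "ty": 0, "tz": 0, "wx": 0, "wy": 0, "wz": 0},
    {"tx": -0.013, "ty": 0, "tz": 0, "wx": 0, "wy": 0, "wz": 0},
    {"tx": -0.013, "ty": 0, "tz": 0, "wx": 0, "wy": 0, "wz": 0},
    {"tx": -0.013, "ty": 0, "tz": 0, "wx": 0, "wy": 0, "wz": 0},
    {"tx": -0.013, "ty": 0, "tz": 0, "wx": 0, "wy": 0, "wz": 0},
    {"tx": -0.013, "ty": 0, "tz": 0, "wx": 0, "wy": 0, "wz": 0},
    {"tx": 0, "ty": 0, "tz": 0, "wx": 0, "wy": 0, "wz": 0}
  ],
  "claw": -1
}}

```text
time: 16.98
tool_pos: [0.5739, 0.0564, 0.0133]
tcp_rot: [0.67, 0.742, -0.0, 0.0]
contact_force: [0.5, -0.8, -0.8]
gripper_width: 0.0855
grasp_force: 0.0
```

{"api": "servo_tool", "payload": {
  "motion": [
    {"tx": 0, "ty": 0, "tz": 0, "wx": 0, "wy": 0, "wz": 0},
    {"tx": 0, "ty": 0, "tz": 0, "wx": 0, "wy": 0, "wz": 0},
    {"tx": 0, "ty": 0, "tz": 0, "wx": 0, "wy": 0, "wz": 0},
    {"tx": 0, "ty": 0, "tz": 0, "wx": 0, "wy": 0, "wz": 0},
    {"tx": 0, "ty": 0, "tz": 0, "wx": 0, "wy": 0, "wz": 0},
    {"tx": 0, "ty": 0, "tz": 0, "wx": 0, "wy": 0, "wz": 0},
    {"tx": 0, "ty": 0, "tz": 0, "wx": 0, "wy": 0, "wz": 0},
    {"tx": 0, "ty": 0, "tz": 0, "wx": 0, "wy": 0, "wz": 0},
    {"tx": 0, "ty": 0, "tz": 0, "wx": 0, "wy": 0, "wz": 0},
    {"tx": 0, "ty": 0, "tz": 0, "wx": 0, "wy": 0, "wz": 0},
    {"tx": 0, "ty": 0, "tz": 0, "wx": 0, "wy": 0, "wz": 0},
    {"tx": 0, "ty": 0, "tz": 0, "wx": 0, "wy": 0, "wz": 0}
  ],
  "claw": 1
}}

```text
time: 17.98
tool_pos: [0.5736, 0.0592, 0.0133]
tcp_rot: [0.67, 0.743, -0.0, -0.0]
contact_force: [0.2, 0.3, -0.4]
gripper_width: -0.0
grasp_force: 0.0
```

```bash
python3 tin.py
```

```text
tcp lane x,y -0.0007 -0.1749 [0.5736 0.0592 0.0133]
wrist [  171     0   227   228 40846] z 0.0501 circle ((0.2584252953529358, -110.22434997558594), 31.28379249572754) rect ((0.4132232666015625, -110.41271209716797), (61.54434585571289, 60.65164566040039), 0.9901983141899109)
wrist [ 233  285   97   90 2173] z 0.0517 circle ((-0.26631951332092285, -170.7489013671875), 16.012128829956055) rect ((-2.6444454193115234, -169.0299072265625), (28.020416259765625, 26.162181854248047), 58.04697799682617)
wrist [211 313  21  14 162] z 0.0576 circle ((-18.91181182861328, -168.1161346435547), 2.908315658569336) rect ((-18.924869537353516, -167.76449584960938), (5.79287576675415, 1.818045973777771), 2.1262924671173096)
wrist [332 312  21  14 153] z 0.0574 circle ((18.25939178466797, -168.0184326171875), 2.863380193710327) rect ((18.258426666259766, -167.908203125), (5.705592155456543, 1.3744438886642456), 1.8902370929718018)
```

{"api": "servo_tool", "payload": {
  "motion": [
    {"tx": 0.01, "ty": 0.001, "tz": 0, "wx": 0, "wy": 0, "wz": 0},
    {"tx": 0.01, "ty": 0, "tz": 0, "wx": 0, "wy": 0, "wz": 0},
    {"tx": 0.01, "ty": 0, "tz": 0, "wx": 0, "wy": 0, "wz": 0},
    {"tx": 0.007, "ty": 0, "tz": 0, "wx": 0, "wy": 0, "wz": 0},
    {"tx": 0.007, "ty": 0, "tz": 0, "wx": 0, "wy": 0, "wz": 0},
    {"tx": 0.007, "ty": 0, "tz": 0, "wx": 0, "wy": 0, "wz": 0},
    {"tx": 0.007, "ty": 0, "tz": 0, "wx": 0, "wy": 0, "wz": 0},
    {"tx": 0.007, "ty": 0, "tz": 0, "wx": 0, "wy": 0, "wz": 0},
    {"tx": 0.007, "ty": 0, "tz": 0, "wx": 0, "wy": 0, "wz": 0},
    {"tx": 0.007, "ty": 0, "tz": 0, "wx": 0, "wy": 0, "wz": 0},
    {"tx": 0.007, "ty": 0, "tz": 0, "wx": 0, "wy": 0, "wz": 0},
    {"tx": 0.007, "ty": 0, "tz": 0, "wx": 0, "wy": 0, "wz": 0}
  ]
}}

```text
time: 19.08
tool_pos: [0.565, 0.1525, 0.0133]
tcp_rot: [0.67, 0.743, -0.0, 0.0]
contact_force: [0.0, -3.5, 0.8]
gripper_width: -0.0002
grasp_force: 1.6
```

{"api": "servo_tool", "payload": {
  "motion": [
    {"tx": 0.007, "ty": 0, "tz": 0, "wx": 0, "wy": 0, "wz": 0},
    {"tx": 0.007, "ty": 0, "tz": 0, "wx": 0, "wy": 0, "wz": 0},
    {"tx": 0.005, "ty": 0, "tz": 0, "wx": 0, "wy": 0, "wz": 0},
    {"tx": 0, "ty": 0, "tz": 0, "wx": 0, "wy": 0, "wz": 0}
  ]
}}

```text
time: 19.42
tool_pos: [0.563, 0.172, 0.0132]
tcp_rot: [0.669, 0.743, 0.0, -0.0]
contact_force: [0.2, -0.4, -0.3]
gripper_width: -0.0001
grasp_force: 0.0
```

```bash
python3 tin.py
```

```text
tcp lane x,y 0.0003 -0.0617 [0.563  0.172  0.0132]
wrist [    0     0    93   295 17204] z 0.0465 circle ((-70.44404602050781, -9.80923843383789), 44.5167236328125) rect ((-70.46685791015625, -9.780677795410156), (87.56001281738281, 19.212553024291992), 89.62125396728516)
wrist [ 456    0   55  164 4896] z 0.0527 circle ((54.521018981933594, 13.234966278076172), 21.227048873901367) rect ((53.07868957519531, 13.172016143798828), (3.3413233757019043, 42.451480865478516), 2.4991655349731445)
wrist [  173    89   215   274 36407] z 0.0501 circle ((0.32650694251060486, -31.270967483520508), 42.56990051269531) rect ((4.219333648681641, -25.461647033691406), (62.159454345703125, 75.92009735107422), 34.588558197021484)
wrist [211 312  21  15 163] z 0.0575 circle ((-17.953166961669922, -55.32554626464844), 2.916208028793335) rect ((-17.949268341064453, -55.23247528076172), (1.7824485301971436, 5.8161234855651855), 89.39517974853516)
wrist [332 312  21  15 165] z 0.0575 circle ((19.304101943969727, -55.45693588256836), 3.0753185749053955) rect ((19.3205509185791, -55.16956329345703), (1.5213584899902344, 6.106945991516113), 86.72416687011719)
```

Next I retreat and rise clear, then check everything from the top camera.

{"api": "servo_tool", "payload": {
  "motion": [
    {"tx": -0.02, "ty": 0, "tz": 0, "wx": 0, "wy": 0, "wz": 0},
    {"tx": -0.02, "ty": 0, "tz": 0, "wx": 0, "wy": 0, "wz": 0},
    {"tx": -0.02, "ty": 0, "tz": 0, "wx": 0, "wy": 0, "wz": 0},
    {"tx": -0.02, "ty": 0, "tz": 0, "wx": 0, "wy": 0, "wz": 0},
    {"tx": -0.02, "ty": 0, "tz": -0.03, "wx": 0, "wy": 0, "wz": 0},
    {"tx": -0.02, "ty": 0, "tz": -0.03, "wx": 0, "wy": 0, "wz": 0},
    {"tx": -0.02, "ty": 0, "tz": -0.03, "wx": 0, "wy": 0, "wz": 0},
    {"tx": -0.02, "ty": 0, "tz": -0.03, "wx": 0, "wy": 0, "wz": 0},
    {"tx": -0.02, "ty": 0, "tz": -0.03, "wx": 0, "wy": 0, "wz": 0},
    {"tx": -0.025, "ty": 0, "tz": -0.02, "wx": 0, "wy": 0, "wz": 0},
    {"tx": -0.025, "ty": 0, "tz": -0.02, "wx": 0, "wy": 0, "wz": 0},
    {"tx": -0.025, "ty": 0, "tz": 0, "wx": 0, "wy": 0, "wz": 0}
  ]
}}

```text
time: 20.52
tool_pos: [0.5915, -0.0844, 0.2078]
tcp_rot: [0.67, 0.743, 0.002, 0.003]
contact_force: [0.4, -0.1, -0.5]
gripper_width: -0.0001
grasp_force: 0.0
```

Run:
```python
from bench import *
from h import *
np.set_printoptions(precision=1,suppress=True)
f=grab_frame("top"); s=grab_frame("side")
cv2.imwrite("pics/end.png",cv2.resize(np.hstack([cv2.resize(f["color"][130:310,100:340],(560,420)),cv2.resize(s["color"][120:270,130:330],(560,420))]),(800,300)))
a=np.deg2rad(5.9); u=np.array([-np.sin(a),np.cos(a)]); e=np.array([np.cos(a),np.sin(a)])
P=cloud(f); q=(P[...,:2]-[.5563,.2333])*1000; X=q@e; Y=q@u; z=P[...,2]
for n,c in(("tin",0),("carton",-82)):
    m=(abs(X-c)<33)&(Y>-180)&(Y<84)&(z>.042)&(z<.06); k=np.float32(np.c_[X[m],Y[m]])
    print(n,m.sum(),np.median(z[m]),k.min(0),k.max(0),cv2.minAreaRect(k))
```

```text
tin 290 0.05049249107147402 [-28.8 -52. ] [32.6  7.9] ((1.491281509399414, -21.884052276611328), (59.607208251953125, 59.16664123535156), 37.17934799194336)
carton 754 0.046341890983129796 [-107.8  -79.6] [-51.1  79.7] ((-79.50782775878906, 0.0677642822265625), (159.2646942138672, 56.4509391784668), 89.79731750488281)
```

View pics/end.png

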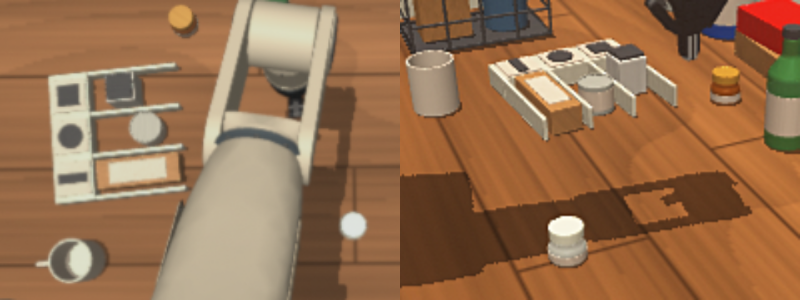

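Both pieces are wholly inside their lanes. The carton spans y -80 to +80 and sits next to the bar label. The tin is at y ≈ -22 next to the disc label. The bystanders in view look undisturbed, and the arm is clear.

```bash
python3 -c "
from bench import *
print(hand_in())"
```

```text
the job is handed in; nothing more can be done
None
```

The job is handed in at about 20.5 s: the carton lies flat and lengthwise in the bar-labelled lane and the tin stands in the disc-labelled lane, both wholly inside, with no bystander touched that I could see.

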